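# Shift the feed to fast and start it

## Task

Put the feed drive in fast: push the selector's lever out of neutral, past the first notch and all the way to the second one at the end of its travel, and leave it there. Then press the small flat start button on the push-button station fully down and let it go. Press no button before the lever is in fast, never press the wide mushroom stop button, and leave the loose things on the bench where they are: do not knock or lift them.

Things in the scene. Friction and masses are not known exactly. Their poses are not given: they have to be found in the camera images.
- selector: grey gear selector bolted to the bench, left or right of the station; base plate 90 x 170 mm (x, y), case 62 mm high with two round cheeks, top at 110 mm, and the lever in the slot between them; steel ribs mark neutral, slow, fast. Origin: centre of the underside. The lever swings in the selector's own y-z plane, from its +y side (neutral) over the top to its -y side (fast)
- lever (a joint): lever angle in rad, hinge axis along the selector's x, 60 mm above its underside. 0 = neutral, leaning 0.5 rad from upright toward the selector's +y; 0.5 = upright, first notch (slow); 1.0 = second notch (fast) against the end stop, leaning 0.5 rad toward -y. A sprung detent draws it into the nearest of the three positions; pushing it over each hump takes some 10 to 15 N at the grip, and it stays where it clicks in
- lever_grip (a point): point on the lever's centre line 100 mm from the hinge, near the middle of its black handle (round, 20 mm thick, from 74 to 130 mm from the hinge; below it a steel rod 10 mm thick); it moves with the lever
- lever_pivot (a point): centre of the lever's hinge, on the lever's plane, 60 mm above the bench
- station: grey push-button station fixed to the bench, 94 x 164 mm (x, y), top face 48 mm high; origin: centre of the underside. On its top the start button 37 mm toward its own +y and the stop button 37 mm toward its own -y from the middle
- start (a joint): how far the start button is pressed, m: 0 = out, 0.006 = fully down (about 5 N); springs back
- start_top (a point): centre of the top of the start button: small flat black round button, 26 mm across, in a steel collar; pressed straight down
- stop (a joint): how far the stop button is pressed, m: 0 = out, 0.006 = fully down; springs back
- stop_top (a point): top of the stop button: wide black domed mushroom head 42 mm across, standing higher than the start button, about 84 mm above the bench
- wedge_0: loose wooden wedge 30 x 100 x 20 mm lying on the bench between selector and station; origin: centre of its underside
- nut_0: loose dark steel nut 24 x 27 x 13 mm lying on the bench; origin: centre of its underside
- block_16: loose finger-jointed wooden block 60 x 133 x 26 mm lying across the bench behind the wedge; origin: centre of its underside
- glue_bottle: loose upright white glue bottle with a red nozzle, 62 mm across, 205 mm tall, at the left; origin: centre of its underside
- glue_pot: loose glue pot, 105 x 87 mm, 79 mm tall, at the right; origin: centre of its underside
There are look-alikes about, which are no part of the job. Leave any brown or purple look-alike of the glue_bottle alone.

How it is judged:
By the outcome, as a careful person would: the job done as asked, in the order asked, and still so for the second after the job is handed in, with the robot touching nothing.
It also fails if it takes over 48 s, if anything falls off the work surface, if the arm or the gripper's body presses on something with over 40 N, if the wrist force passes 120 N, or if a joint passes its speed limit or range.

## Robot

A 7-joint arm with a two-finger parallel gripper is mounted at the origin on a cart in front of the work surface, level with it; the furniture and walls round the work are solid. World frame = base frame: x ahead of the robot, y to its left, z up, the work surface at z = 0. Lengths are in m, angles in rad, forces in N, time in s.
With the tool pointing down it reaches from about 0.425 to 0.925 m from the base axis. Payload 6.8 kg.
Tool frame: the origin (TCP) lies midway between the tips of the shut fingers; the grasp point (between the pads) lies 19 mm behind it (r.grip_point_offset is the distance from the TCP to the grasp point, in m); z points along the fingers, y is the direction in which the jaws open and shut (so a half turn about z gives the same grasp; the last joint's range is limited). The gripper opens to 85 mm and grips with 20 to 120 N. Pads are 22 mm wide; open, the fingers measure 114 mm over their backs; the gripper's body (76 mm by 85 mm) begins 54 mm behind the grasp point. The pads swing forward as they close: fully open they stand 13 mm farther back than shut.
Start: joints at [-1.263, 0.477, 0.022, 1.555, -0.011, 1.109, -0.083], TCP at [0.273, 0.618, 0.231] pointing down, gripper open.
Joint ranges: [-2.96, 2.96], [-0.34, 2.1], [-1.41, 1.46], [0.24, 2.44], [-1.37, 4.51], [0.17, 1.92], [-2.96, 2.96]. Speed limits (rad/s): [2.39, 2.39, 3.14, 3.14, 3.14, 3.14, 3.14].

## Interface

Orientations are given as a rotation vector (axis times angle).
In Python, from bench import r, grab_frame, camera_params gives the robot as it stands.
- The arm moves only by the tool carry_out, never from a script. Its argument "motion" is text: rows parted by semicolons, each of 5 numbers parted by spaces: the closure, from 0 (fully open) to 1 (shut), then the shift along the tool's x, y, z in mm, then the turn about the tool's z in rad. In form: fingers dx dy dz twist; .... A call has exactly 8 rows; each row shifts and turns the commanded pose from where the row before left it, along the tool's axes as they then stand; what a row does not reach is not made up. A row lasts 1/8 s, in which the tool goes at most 62.5 mm and 10.7 degrees, less where a joint would pass 70% of its speed; a pose out of reach is approached as far as the arm can. A call with a gripper value outside its range is refused whole. The fingers move at their own pace and stop on an object; "newtons" is the grip in N (left out, the last holds). Time passes only in rows, so rows that do not move let the fingers close, or fill a call up. It gives the time, the measured TCP pose, the force and the opening at its end, in the units of the state.
- r.get_obs(): the state, without advancing time (a new reading comes with each control period).
- grab_frame(name): name is "side" or "top" or "wrist"; returns the picture (420x560x3 uint8, red, green, blue); there is no depth.
- camera_params(name): a dict with "fx", "fy", "cx", "cy" (pixels), "eye" and "attitude" of the camera in the world. Camera axes: x right, y down, z forward; pixel columns grow to the right and rows downward; lengths in m; the calibration is good to about 2 mm. The wrist camera is an equidistant fisheye: a pixel r from the principal point sees the ray r / f radians off the axis. A picture is of the moment at which its call begins: read the wrist's pose just before it. camera_params takes no time and is no camera call; for the wrist camera it gives the pose at the moment of the call.
- r.hand_in(): hands the job in, once; it reports no verdict.
The state is a dict: "clock": time; "joints": joint angles; "qvel": joint speeds; "tau": joint torques, N m; "tcp_pos": TCP position; "orientation": TCP orientation; "contact_force": force on the tool from outside, world axes, zero at the start; "moment": the same for the moment, N m; "grip_width": finger opening in m.
Only numpy, scipy, OpenCV 4.12 (cv2) and the standard library are available. Lean on these libraries where they do the work, as an engineer would, in place of code of your own. Each camera call takes 0.05 s, during which the arm holds its last target.

## Working session

There is one attempt and no reset: what is moved stays moved. The work goes in short steps, Python scripts to look and compute and a tool call to move; the robot and the scene stay as the last step left them, time stands still between calls to the robot, and variables do not carry over. Pictures are saved under pics/ and viewed, and the job is handed in when it is done.

Besides the shell and the picture viewer there is one more tool, called as name(argument=value, ...) on one line, values as JSON. carry_out: Moves the arm, as the interface text tells. Its arguments: {"type":"object","properties":{"motion":{"type":"string"},"newtons":{"type":"number"}},"required":["motion"]}

```bash
mkdir -p pics; ls; python3 - <<'E'
from bench import r,grab_frame,camera_params
import cv2
for n in("side","top"):
    print(n,camera_params(n))
    cv2.imwrite(f"pics/{n}0.png",grab_frame(n)[:,:,::-1])
print(r.get_obs())
E
```

```text
pics
side {'fx': 460.4271553033696, 'fy': 460.4271553033696, 'cx': 274.92165231951526, 'cy': 212.31191214133753, 'eye': array([-0.20235398,  1.24108976,  1.14675548]), 'attitude': array([-0.65503604,  2.5068259 , -1.28418263])}
top {'fx': 504.57095354185606, 'fy': 504.57095354185606, 'cx': 283.8128883834092, 'cy': 206.1368788936266, 'eye': array([1.62964865e-01, 1.14195756e-03, 1.73105450e+00]), 'attitude': array([-2.18816372,  2.01927822, -0.22324285])}
{'clock': 0.1, 'joints': array([-1.2631193 ,  0.47774366,  0.02234452,  1.5563507 , -0.01148882,
        1.10934897, -0.08310403]), 'qvel': array([ 0.00126918, -0.00074826, -0.00087163, -0.00274019,  0.00074389,
        0.00132989,  0.00034035]), 'tau': array([ 4.13163478e-03, -5.97761786e+01,  1.61379945e+00, -2.81954938e+01,
        1.28061921e-02,  5.01056638e-03, -6.71580381e-06]), 'tcp_pos': array([0.27242598, 0.61698062, 0.23040622]), 'orientation': array([-6.48331599e-01, -3.07374076e+00,  2.68322946e-03]), 'contact_force': array([-0.77207409,  0.30524002,  1.43019548]), 'moment': array([-0.0150955 , -0.02754192, -0.06420018]), 'grip_width': 0.08527300108743636}
```

View pics/side0.png

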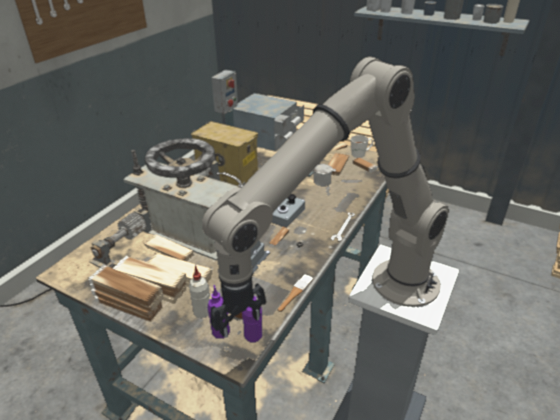

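View pics/top0.png

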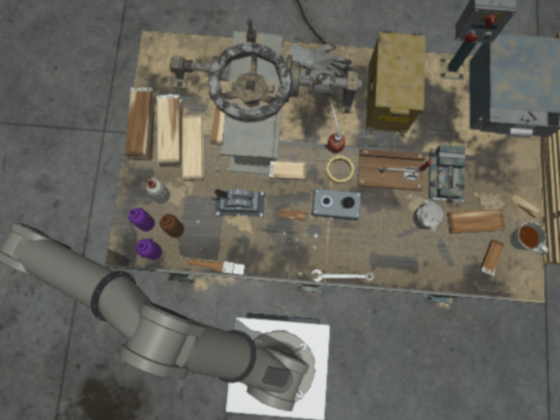

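```bash
python3 - <<'E'
import cv2
a=cv2.imread("pics/top0.png")
c=a[165:240,195:385]
cv2.imwrite("pics/crop0.png",cv2.resize(c,None,fx=4.2,fy=4.2,interpolation=cv2.INTER_CUBIC))
a=cv2.imread("pics/side0.png")
c=a[180:290,225:345]
cv2.imwrite("pics/crop1.png",cv2.resize(c,None,fx=5,fy=5,interpolation=cv2.INTER_CUBIC))
E
```

```text
(no output)
```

View pics/crop0.png

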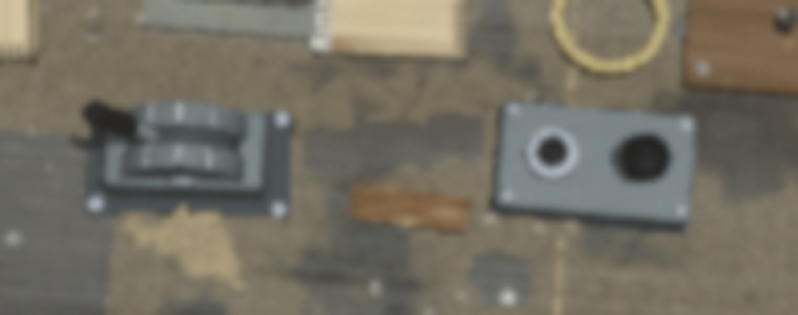

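View pics/crop1.png

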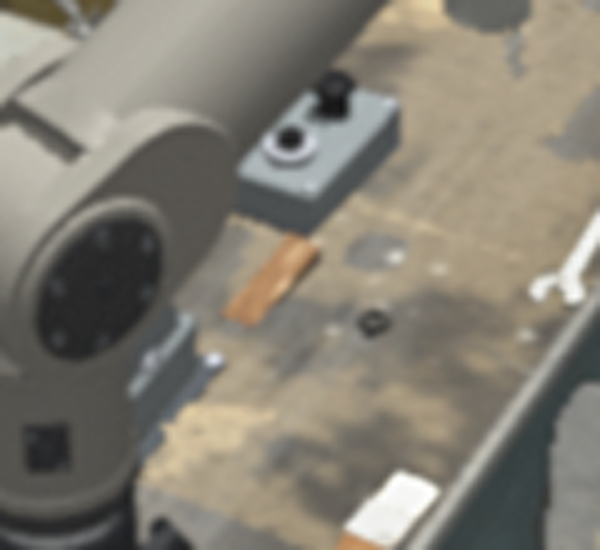

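```bash
cat > h.py <<'E'
import numpy as np,cv2
from scipy.spatial.transform import Rotation as Ro
def ray(P,u,v,fish=False):
    x=(u-P['cx'])/P['fx'];y=(v-P['cy'])/P['fy']
    if fish:
        t=np.hypot(x,y); s=np.sin(t)/t if t>1e-9 else 1; d=np.array([x*s,y*s,np.cos(t)])
    else: d=np.array([x,y,1.])
    return np.array(P['eye']),Ro.from_rotvec(P['attitude']).as_matrix()@d
def onz(P,u,v,z,fish=False):
    e,d=ray(P,u,v,fish); return e+d*(z-e[2])/d[2]
E
python3 - <<'E'
from h import *
from bench import r,camera_params
np.set_printoptions(precision=4,suppress=True)
P=camera_params("top")
f=lambda x,y,z:onz(P,195+(x+.5)/4.2-.5,165+(y+.5)/4.2-.5,z)
for n,x,y,z in [("st c1",513,108,.048),("c2",688,122,.048),("c3",683,212,.048),("c4",507,196,.048),("start",552,152,.055),("stop",642,158,.08),
 ("sel a",97,205,.012),("b",279,210,.012),("c",283,119,.012),("cheekL/mid",182,105,.11),("cheek2",182,182,.11),("grip tip",95,112,.174),
 ("wedge",410,207,.02)]:
    print(n,f(x,y,z))
R=Ro.from_rotvec(r.get_obs()['orientation']).as_matrix();print(R)
W=camera_params("wrist");print(W)
E
```

```text
st c1 [ 0.596  -0.0847  0.048 ]
c2 [ 0.5958 -0.2282  0.048 ]
c3 [ 0.5204 -0.2278  0.048 ]
c4 [ 0.5221 -0.0847  0.048 ]
start [ 0.56   -0.1184  0.055 ]
stop [ 0.555  -0.1886  0.08  ]
sel a [0.4949 0.2512 0.012 ]
b [0.5028 0.1007 0.012 ]
c [0.5803 0.1043 0.012 ]
cheekL/mid [0.5614 0.1788 0.11  ]
cheek2 [0.4996 0.1727 0.11  ]
grip tip [0.5349 0.2368 0.174 ]
wedge [ 0.5124 -0.0071  0.02  ]
[[-0.9148  0.4039 -0.0006]
 [ 0.4039  0.9148 -0.0016]
 [-0.0001 -0.0017 -1.    ]]
{'fx': 325.19226210127806, 'fy': 325.19226210127806, 'cx': 282.4091493058557, 'cy': 213.60058730856684, 'eye': array([0.2092, 0.6461, 0.3743]), 'attitude': array([2.4286, 1.5833, 0.2201])}
```

carry_out(motion="1 0 0 -50 0; 1 0 0 -50 0; 1 0 0 0 -0.155; 1 0 0 0 -0.155; 1 0 0 0 -0.155; 1 -30 -43 0 0; 1 -30 -43 0 0; 1 -30 -43 0 0", newtons=60)

```text
clock: 1.1
tcp_pos: [0.3696, 0.4915, 0.3308]
orientation: [0.078, -3.14, 0.001]
contact_force: [0.5, 0.9, 0.3]
grip_width: -0.0002
```

carry_out(motion="1 -30 -43 0 0; 1 -30 -43 0 0; 1 -30 -43 0 0; 1 -30 -43 0 0; 1 -30 -43 0 0; 1 0 0 0 0; 1 0 0 0 0; 1 0 0 0 0")

```text
clock: 2.1
tcp_pos: [0.5282, 0.2873, 0.3311]
orientation: [0.082, -3.14, -0.001]
contact_force: [0.1, 0.9, 0.1]
grip_width: 0.0
```

```bash
python3 - <<'E'
from h import *
from bench import r,camera_params,grab_frame
np.set_printoptions(precision=4,suppress=True)
o=r.get_obs();print(o['clock'],o['tcp_pos'],o['contact_force'],o['grip_width']);print(Ro.from_rotvec(o['orientation']).as_matrix())
W=camera_params("wrist");print(W)
cv2.imwrite("pics/w1.png",grab_frame("wrist")[:,:,::-1])
E
```

```text
2.1 [0.5282 0.2873 0.3311] [0.09   0.916  0.0716] 4.882845473215443e-05
[[-0.9987 -0.0519 -0.0008]
 [-0.0519  0.9987  0.0004]
 [ 0.0008  0.0004 -1.    ]]
{'fx': 325.19226210127806, 'fy': 325.19226210127806, 'cx': 282.4091493058557, 'cy': 213.60058730856684, 'eye': array([0.4591, 0.2843, 0.475 ]), 'attitude': array([2.0213, 2.1294, 0.2984])}
```

View pics/w1.png

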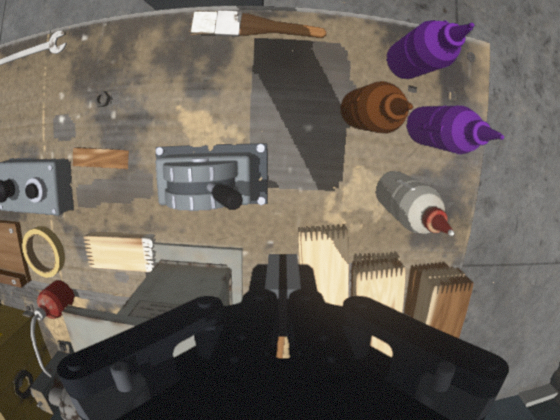

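```bash
python3 - <<'E'
from h import *
from bench import r,camera_params
np.set_printoptions(precision=4,suppress=True)
W=camera_params("wrist")
for n,u,v,z in [("s1",159,151,.012),("s2",262,148,.012),("s3",263,200,.012),("handle end",232,199,.174),("start",33,189,.055),("sel cheek near top",200,162,.11),("far",205,205,.11),("bottle base",385,185,.02)]:
    print(n,onz(W,u,v,z,True))
E
```

```text
s1 [0.5038 0.1028 0.012 ]
s2 [0.4959 0.2574 0.012 ]
s3 [0.5719 0.2619 0.012 ]
handle end [0.5329 0.2399 0.174 ]
start [ 0.5581 -0.1216  0.055 ]
sel cheek near top [0.5065 0.1921 0.11  ]
far [0.5574 0.198  0.11  ]
bottle base [0.5373 0.4398 0.02  ]
```

carry_out(motion="1 -4 0 49 0; 1 0 0 49 0; 1 0 0 48 0; 1 0 0 48 0; 1 0 0 0 0; 1 0 0 0 0; 1 0 0 0 0; 1 0 0 0 0")

```text
clock: 3.15
tcp_pos: [0.5341, 0.2865, 0.1391]
orientation: [-0.077, 3.138, 0.003]
contact_force: [0.4, 0.4, 0.8]
grip_width: -0.0001
```

```bash
python3 - <<'E'
from h import *
from bench import r,camera_params,grab_frame
cv2.imwrite("pics/w2.png",grab_frame("wrist")[:,:,::-1])
E
```

```text
(no output)
```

View pics/w2.png

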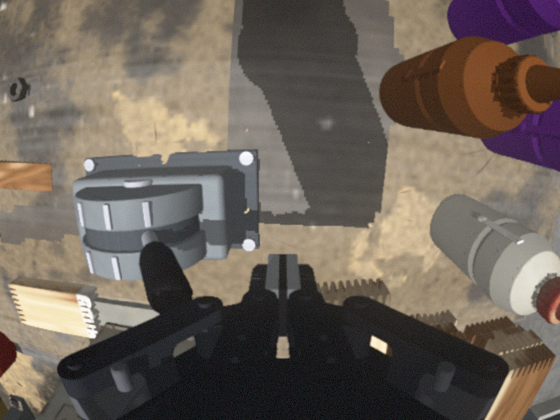

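carry_out(motion="1 0 0 -11 0; 1 0 -15 0 0; 1 0 -12 0 0; 1 0 -12 0 0; 1 0 -12 0 0; 1 0 -12 0 0; 1 0 -12 0 0; 1 0 0 0 0")

```text
clock: 4.2
tcp_pos: [0.5368, 0.2088, 0.1479]
orientation: [0.073, -3.14, 0.002]
contact_force: [0.4, 0.6, -0.0]
grip_width: -0.0005
```

```bash
python3 - <<'E'
from h import *
from bench import r,camera_params,grab_frame
cv2.imwrite("pics/w3.png",grab_frame("wrist")[:,:,::-1])
E
```

```text
(no output)
```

View pics/w3.png

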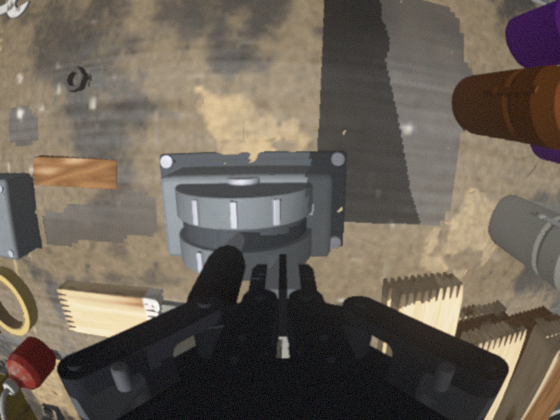

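carry_out(motion="1 0 -10 0 0; 1 0 -10 0 0; 1 0 -10 0 0; 1 0 -10 0 0; 1 0 -8 0 0; 1 0 0 0 0; 1 0 0 0 0; 1 0 0 0 0")

```text
clock: 5.25
tcp_pos: [0.5393, 0.1634, 0.1483]
orientation: [-0.078, 3.141, 0.0]
contact_force: [0.7, -0.1, -0.2]
grip_width: -0.0001
```

```bash
python3 - <<'E'
from h import *
from bench import r,camera_params,grab_frame
cv2.imwrite("pics/w4.png",grab_frame("wrist")[:,:,::-1])
a=grab_frame("top")[165:240,195:385,::-1]
cv2.imwrite("pics/t4.png",cv2.resize(a,None,fx=4.2,fy=4.2,interpolation=cv2.INTER_CUBIC))
print(r.get_obs()['tcp_pos'],r.get_obs()['contact_force'])
E
```

```text
[0.53927101 0.1633843  0.14828708] [0.05744437 0.22004064 0.16782808]
```

View pics/w4.png

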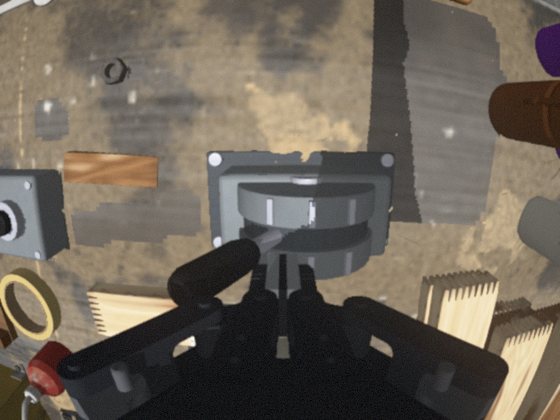

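View pics/t4.png

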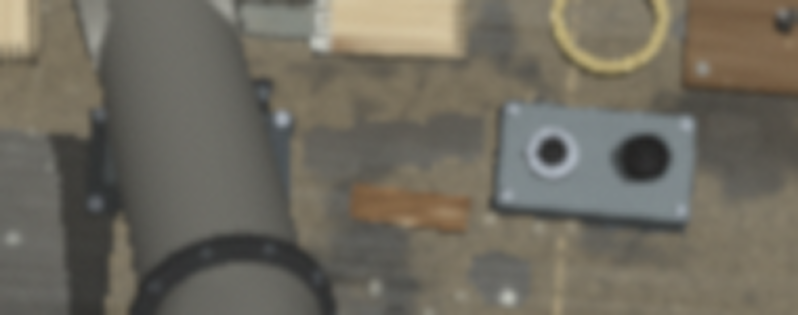

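carry_out(motion="1 0 -3 0 0; 1 0 -2 0 0; 1 0 -2 0 0; 1 0 -1 0 0; 1 0 0 0 0; 1 0 0 0 0; 1 0 0 0 0; 1 0 0 0 0")

```text
clock: 6.35
tcp_pos: [0.5397, 0.1551, 0.1483]
orientation: [-0.077, 3.141, 0.0]
contact_force: [-0.5, -0.3, 0.0]
grip_width: -0.0001
```

carry_out(motion="1 0 -2 0 0; 1 0 -2 0 0; 1 0 -1 0 0; 1 0 0 0 0; 1 0 0 0 0; 1 0 0 0 0; 1 0 0 0 0; 1 0 0 0 0")

```text
clock: 7.35
tcp_pos: [0.5399, 0.151, 0.1484]
orientation: [-0.079, 3.14, 0.002]
contact_force: [-0.3, 5.1, -1.4]
grip_width: -0.0001
```

```bash
python3 - <<'E'
from h import *
from bench import r,camera_params,grab_frame
cv2.imwrite("pics/w5.png",grab_frame("wrist")[:,:,::-1])
E
```

```text
(no output)
```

View pics/w5.png

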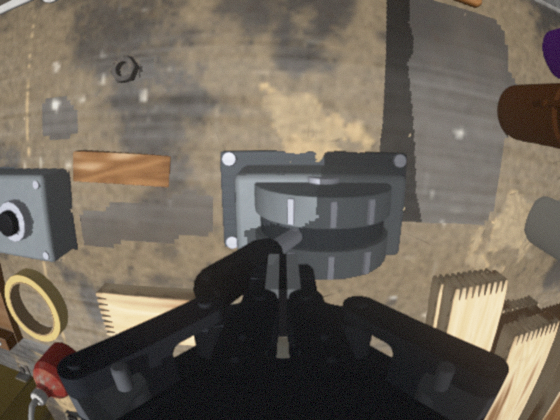

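carry_out(motion="1 0 -2 0 0; 1 0 0 0 0; 1 0 0 0 0; 1 0 1 0 0; 1 0 10 0 0; 1 0 10 -30 0; 1 0 10 -50 0; 1 0 0 -50 0")

```text
clock: 8.4
tcp_pos: [0.5382, 0.1791, 0.2794]
orientation: [0.078, -3.14, 0.002]
contact_force: [0.8, 0.8, -0.9]
grip_width: -0.0002
```

carry_out(motion="1 0 0 -40 0; 1 0 0 0 0.03; 1 0 0 0 0.022; 1 0 0 0 0; 1 0 0 0 0; 1 0 0 0 0; 1 0 0 0 0; 1 0 0 0 0")

```text
clock: 9.4
tcp_pos: [0.5385, 0.179, 0.3183]
orientation: [-0.004, -3.142, 0.0]
contact_force: [0.5, 0.4, -0.1]
grip_width: 0.0003
```

```bash
python3 - <<'E'
from h import *
from bench import r,camera_params,grab_frame
np.set_printoptions(precision=4,suppress=True)
o=r.get_obs();print(o['clock'],o['tcp_pos'],o['contact_force']);print(Ro.from_rotvec(o['orientation']).as_matrix())
print(camera_params("wrist"))
cv2.imwrite("pics/w6.png",grab_frame("wrist")[:,:,::-1])
E
```

```text
9.4 [0.5385 0.179  0.3183] [ 0.4827  0.3748 -0.07  ]
[[-1.      0.0028 -0.    ]
 [ 0.0028  1.     -0.    ]
 [ 0.     -0.     -1.    ]]
{'fx': 325.19226210127806, 'fy': 325.19226210127806, 'cx': 282.4091493058557, 'cy': 213.60058730856684, 'eye': array([0.4692, 0.1799, 0.4621]), 'attitude': array([2.0749, 2.0694, 0.2904])}
```

View pics/w6.png

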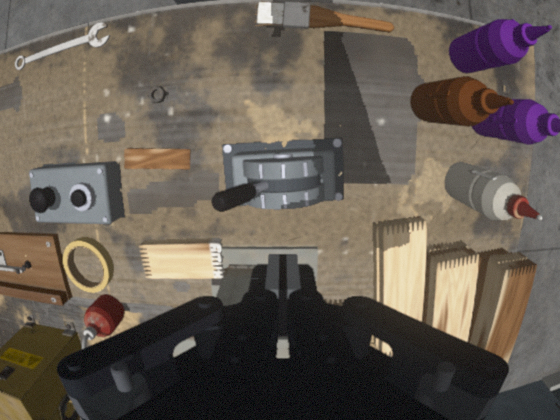

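```bash
python3 - <<'E'
from h import *
from bench import r,camera_params
np.set_printoptions(precision=4,suppress=True)
W=camera_params("wrist")
for n,u,v,z in [("handle end",220,201,.174),("start",81,198,.055),("st screw",115,167,.048),("st screw",117,217,.048),("s",227,149,.012),("s2",337,144,.012),("s3",338,194,.012)]:
    print(n,onz(W,u,v,z,True))
E
```

```text
handle end [0.5394 0.1222 0.174 ]
start [ 0.561  -0.1177  0.055 ]
st screw [ 0.5191 -0.055   0.048 ]
st screw [ 0.5922 -0.0613  0.048 ]
s [0.5043 0.1027 0.012 ]
s2 [0.4977 0.2558 0.012 ]
s3 [0.5691 0.2593 0.012 ]
```

carry_out(motion="1 -10 -50 0 0; 1 -11 -50 0 0; 1 0 -50 0 0; 1 0 -50 0 0; 1 0 -50 0 0; 1 0 -48 0 0; 1 0 0 50 0; 1 0 0 50 0")

```text
clock: 10.45
tcp_pos: [0.5591, -0.1199, 0.2178]
orientation: [0.007, 3.139, -0.0]
contact_force: [-0.8, -0.1, -0.3]
grip_width: -0.0001
```

carry_out(motion="1 0 0 40 0; 1 0 0 30 0; 1 0 0 20 0; 1 0 0 20 0; 1 0 0 10 0; 1 0 0 0 0; 1 0 0 0 0; 1 0 0 0 0")

```text
clock: 11.45
tcp_pos: [0.5593, -0.1191, 0.0991]
orientation: [0.004, 3.14, -0.0]
contact_force: [-0.8, -0.6, 0.1]
grip_width: -0.0003
```

```bash
python3 - <<'E'
from h import *
from bench import r,camera_params,grab_frame
np.set_printoptions(precision=4,suppress=True)
o=r.get_obs();print(o['clock'],o['tcp_pos'],o['contact_force']);print(Ro.from_rotvec(o['orientation']).as_matrix())
print(camera_params("wrist"))
cv2.imwrite("pics/w7.png",cv2.resize(grab_frame("wrist")[:,:,::-1],(800,600)))
E
```

```text
11.45 [ 0.5593 -0.1191  0.0991] [-0.8267 -0.5748  0.1462]
[[-1.      0.0028  0.0015]
 [ 0.0028  1.     -0.    ]
 [-0.0015 -0.     -1.    ]]
{'fx': 325.19226210127806, 'fy': 325.19226210127806, 'cx': 282.4091493058557, 'cy': 213.60058730856684, 'eye': array([ 0.4898, -0.1182,  0.2429]), 'attitude': array([2.074 , 2.0685, 0.2918])}
```

View pics/w7.png

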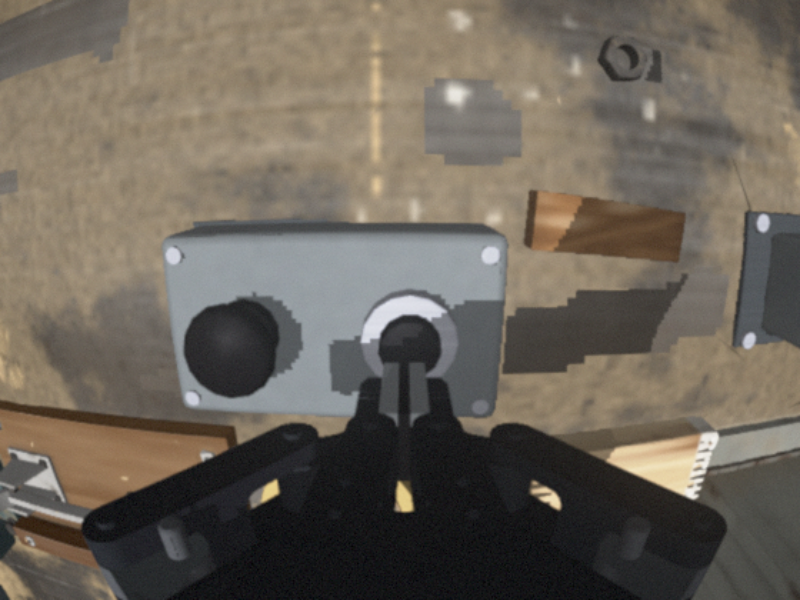

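```bash
python3 - <<'E'
from h import *
from bench import r,camera_params
W=camera_params("wrist")
for u,v in((409,343),(409,338)):
  for z in(.05,.06,.07): print(u,v,onz(W,u*.7,v*.7,z,True).round(4))
E
```

```text
409 343 [ 0.5626 -0.1159  0.05  ]
409 343 [ 0.5588 -0.116   0.06  ]
409 343 [ 0.555  -0.1161  0.07  ]
409 338 [ 0.5602 -0.1159  0.05  ]
409 338 [ 0.5565 -0.116   0.06  ]
409 338 [ 0.5529 -0.1161  0.07  ]
```

carry_out(motion="1 0 2 15 0; 1 0 0 10 0; 1 0 0 4 0; 1 0 0 2 0; 1 0 0 2 0; 1 0 0 1 0; 1 0 0 0 0; 1 0 0 0 0")

```text
clock: 12.5
tcp_pos: [0.5586, -0.117, 0.0644]
orientation: [-0.004, -3.142, -0.0]
contact_force: [-3.8, 1.5, 3.5]
grip_width: 0.0003
```

carry_out(motion="1 0 0 1 0; 1 0 0 1 0; 1 0 0 1 0; 1 0 0 0 0; 1 0 0 0 0; 1 0 0 0 0; 1 0 0 0 0; 1 0 0 0 0")

```text
clock: 13.5
tcp_pos: [0.5588, -0.1171, 0.0637]
orientation: [0.005, 3.141, 0.002]
contact_force: [-11.2, 3.9, 28.0]
grip_width: -0.0001
```

```bash
python3 - <<'E'
from h import *
from bench import r,camera_params,grab_frame
cv2.imwrite("pics/w8.png",cv2.resize(grab_frame("wrist")[150:320,130:430,::-1],None,fx=2.6,fy=2.6))
print(r.get_obs()['contact_force'],r.get_obs()['tcp_pos'])
E
```

```text
[-10.76203598   3.15345141  28.80917468] [ 0.55883727 -0.11706348  0.06370744]
```

View pics/w8.png

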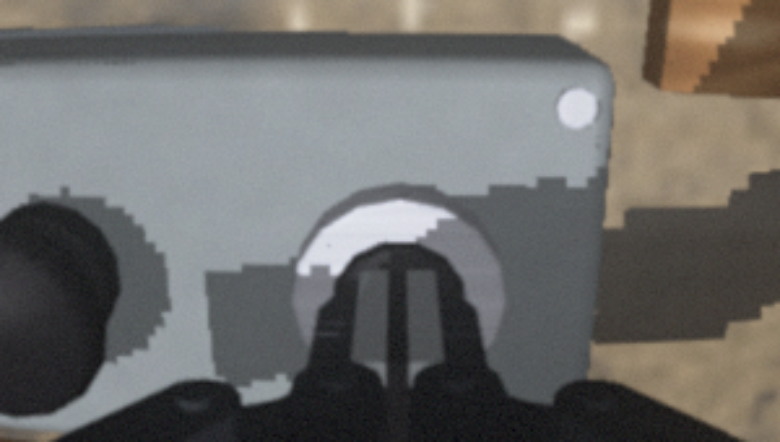

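carry_out(motion="1 0 0 -3 0; 1 0 0 -2 0; 1 0 0 0 0; 1 0 0 0 0; 1 0 0 0 0; 1 0 0 0 0; 1 0 0 0 0; 1 0 0 0 0")

```text
clock: 14.55
tcp_pos: [0.5591, -0.1172, 0.0664]
orientation: [0.005, 3.141, -0.0]
contact_force: [0.2, 0.3, 3.5]
grip_width: -0.0
```

```bash
python3 - <<'E'
from h import *
from bench import r,camera_params,grab_frame
cv2.imwrite("pics/w9.png",cv2.resize(grab_frame("wrist")[150:320,130:430,::-1],None,fx=2.6,fy=2.6))
print(r.get_obs()['contact_force'],r.get_obs()['tcp_pos'])
E
```

```text
[ 0.37583549 -0.70083739  2.4086209 ] [ 0.55906821 -0.11716658  0.06641692]
```

View pics/w9.png

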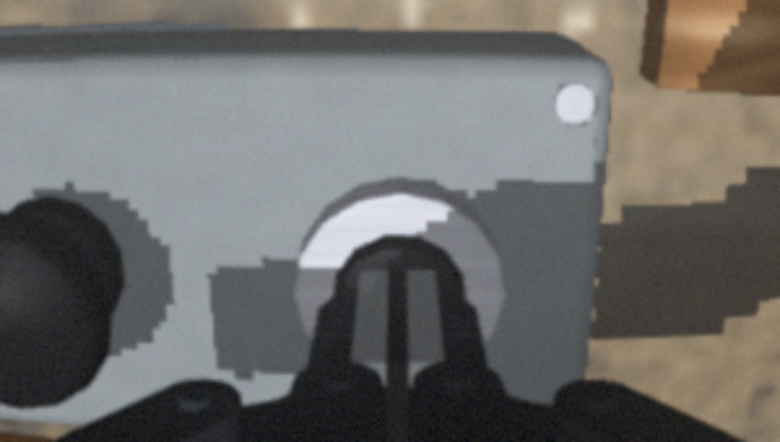

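carry_out(motion="1 0 0 -2 0; 1 0 0 0 0; 1 0 0 0 0; 1 0 0 0 0; 1 0 0 0 0; 1 0 0 0 0; 1 0 0 0 0; 1 0 0 0 0")

```text
clock: 15.6
tcp_pos: [0.5587, -0.117, 0.0683]
orientation: [0.005, 3.141, 0.0]
contact_force: [1.9, 0.1, 2.0]
grip_width: 0.0001
```

carry_out(motion="1 0 0 -2 0; 1 0 0 0 0; 1 0 0 0 0; 1 0 0 0 0; 1 0 0 0 0; 1 0 0 0 0; 1 0 0 0 0; 1 0 0 0 0")

```text
clock: 16.6
tcp_pos: [0.5588, -0.1171, 0.0703]
orientation: [0.004, 3.141, -0.0]
contact_force: [-0.4, 0.4, 0.4]
grip_width: 0.0002
```

carry_out(motion="1 0 0 -20 0; 1 0 0 -40 0; 1 0 0 -50 0; 1 0 0 -50 0; 1 0 0 -50 0; 1 0 0 -30 0; 1 0 0 0 0; 1 0 0 0 0")

```text
clock: 17.6
tcp_pos: [0.5582, -0.1169, 0.3094]
orientation: [-0.004, -3.14, -0.0]
contact_force: [0.4, -0.1, -0.3]
grip_width: 0.0001
```

```bash
python3 - <<'E'
from h import *
from bench import r,camera_params,grab_frame
W=camera_params("wrist")
cv2.imwrite("pics/w10.png",grab_frame("wrist")[:,:,::-1])
cv2.imwrite("pics/t10.png",grab_frame("top")[:,:,::-1])
o=r.get_obs();print(o['clock'],o['contact_force'],o['tcp_pos'],W)
E
```

```text
17.7 [-0.0162105  -0.65837807 -0.28319013] [ 0.55789915 -0.11682057  0.30876793] {'fx': 325.19226210127806, 'fy': 325.19226210127806, 'cx': 282.4091493058557, 'cy': 213.60058730856684, 'eye': array([ 0.48906801, -0.11605791,  0.45333241]), 'attitude': array([2.07561381, 2.07024245, 0.28944055])}
```

View pics/w10.png

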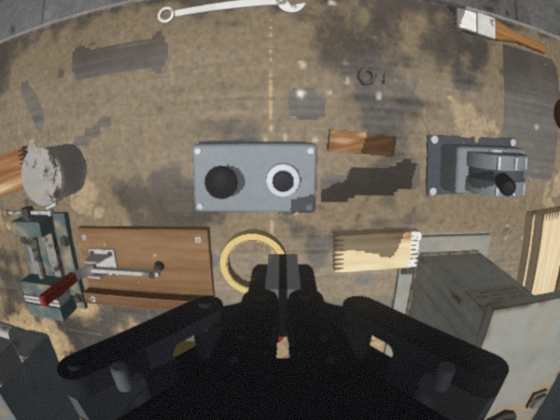

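View pics/t10.png

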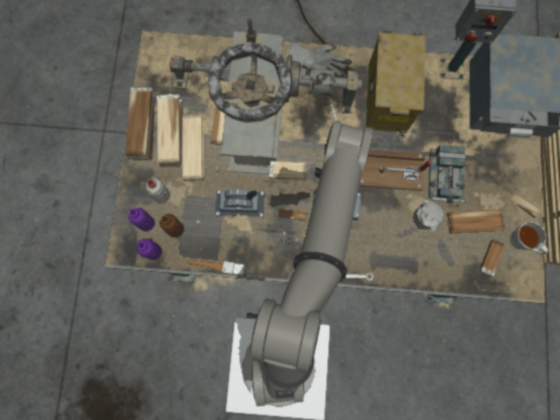

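```bash
python3 - <<'E'
from h import *
from bench import r,camera_params
np.set_printoptions(precision=4,suppress=True)
W=camera_params("wrist");P=camera_params("top")
def proj(P,p,f):
    c=Ro.from_rotvec(P['attitude']).as_matrix().T@(np.array(p)-P['eye'])
    if f:
        t=np.arctan2(np.hypot(c[0],c[1]),c[2]);k=t/np.hypot(c[0],c[1]);x,y=c[0]*k,c[1]*k
    else:x,y=c[:2]/c[2]
    return np.round([P['cx']+P['fx']*x,P['cy']+P['fy']*y],0)
for a,n in((.5,'neutral'),(0,'slow'),(-.5,'fast')):
  for L in(.074,.13):
    q=[.5375-.05*L*np.sin(a),.18+L*np.sin(a),.06+L*np.cos(a)]
    print(n,L,proj(W,q,True),proj(P,q,False))
E
python3 -c "
import cv2
a=cv2.imread('pics/t10.png')[170:235,195:300];b=cv2.imread('pics/w10.png')[120:215,400:540]
cv2.imwrite('pics/c10.png',cv2.resize(a,None,fx=6,fy=6,interpolation=2));cv2.imwrite('pics/c11.png',cv2.resize(b,None,fx=5,fy=5,interpolation=2))"
```

```text
neutral 0.074 [539. 179.] [226. 195.]
neutral 0.13 [577. 186.] [216. 191.]
slow 0.074 [524. 180.] [236. 195.]
slow 0.13 [555. 190.] [235. 191.]
fast 0.074 [499. 179.] [247. 196.]
fast 0.13 [507. 188.] [255. 192.]
```

View pics/c10.png

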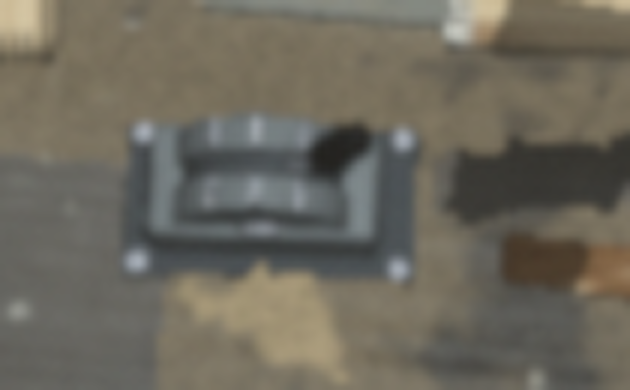

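View pics/c11.png

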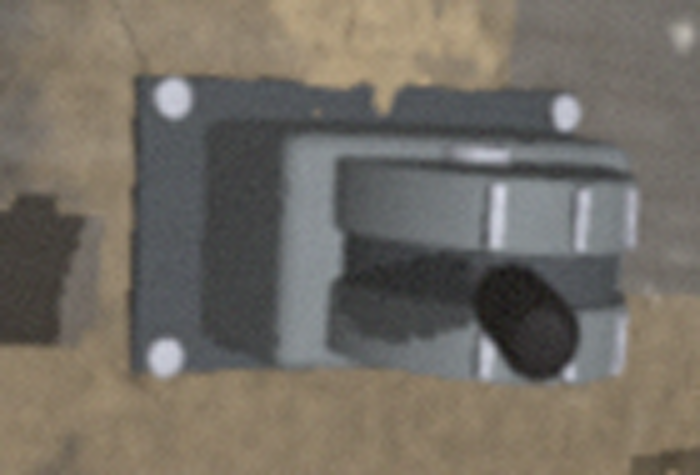

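```bash
python3 -c "
from bench import r
print(r.hand_in())"
```

```text
the job is handed in; nothing more can be done
None
```

The lever is in fast and the start button has been pressed fully and released, in that order. I handed the job in at about 17.7 s.

- **Lever:** I pushed it from neutral through slow to fast with the shut fingers, and felt about 5 N against it at the end of travel. The final top and wrist pictures show the handle within a few pixels of where fast should put it, clearly apart from slow.
- **Start button:** The button first lifted my fingers at a TCP height of about 70 mm and bottomed out hard at about 64 mm, which matches its full 6 mm of travel. The force peaked at about 28 N. It then fell back steadily to zero as I let go, so the button sprang back out.
- **Everything else:** I never touched the stop button. The wedge, nut, finger-jointed block, bottle and pot look unmoved in the last pictures. The arm stands clear of everything at a height of 0.31 m, with no contact force beyond noise.

No check failed. The one mismatch was that the fingers met the lever about 5 mm later than I had worked out; I think they are thinner than I assumed.

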